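# Put the mixed-up bolts back in their gauge trays

### The arm

A 6-joint arm with a two-finger parallel gripper is mounted at the origin on the work surface. World frame = base frame: x ahead of the robot, y to its left, z up, the work surface at z = 0. Lengths are in m, angles in rad, forces in N, time in s.
With the tool pointing down it reaches from about 0.3 to 0.775 m from the base axis. Payload 14.6 kg.
Tool frame: the origin (TCP) lies midway between the tips of the shut fingers; the grasp point (between the pads) lies 19 mm behind it; z points along the fingers, y is the line along which they close (so a half turn about z gives the same grasp; the last joint's range is limited). The gripper opens to 94 mm and grips with 3 to 60 N. Pads are 16 mm wide; open, the fingers measure 119 mm over their backs; the gripper's body (75 mm by 177 mm) begins 78 mm behind the grasp point.
Start: joints at [-1.249, 0.3, 1.521, -0, 1.321, -0.067], TCP at [0.208, -0.509, 0.205] pointing down, gripper open.
Joint ranges: [-3.03, 3.03], [-0.79, 2.21], [0.23, 2.52], [-1.04, 4.18], [0, 3.07], [-2.55, 2.55]. Speed limits (rad/s): [2.22, 2.22, 2.57, 3.14, 3.14, 3.14].

### API

Orientations are given as [roll, pitch, yaw] about the fixed x, y, z axes, in that order (R = Rz(yaw) Ry(pitch) Rx(roll)).
In Python, from station import telemetry, optics, ctrl gives the robot as it stands.
- The arm moves only by the tool carry_out, never from a script. Its argument "plan" is a list that holds one entry, the list of rows, each a list of 7 numbers: the shift along the tool's x, y, z in mm, then the turn, a rotation vector about the tool's x, y, z in rad, then the finger opening in mm, from 0 to 94. A call has 1 to 20 rows; each row shifts and turns the commanded pose from where the row before left it, along the tool's axes as they then stand; what a row does not reach is not made up. A row lasts 1/12 s, in which the tool goes at most 41.7 mm and 7.16 degrees, less where a joint would pass 70% of its speed; a pose out of reach is approached as far as the arm can. A call with a gripper value outside its range is refused whole. The fingers move at their own pace and stop on an object; "squeeze" is the grip in N (left out, the last holds). Time passes only in rows, so rows that do not move let the fingers close. It gives the time, the measured TCP pose, the force, the opening and the grip force at its end, in the units of the state.
- telemetry.get_obs(): the state, without advancing time (a new reading comes with each control period).
- optics.camera(name): name is "scene" or "top" or "wrist"; returns a dict with "pixels" (384x512x3 uint8, red, green, blue), "intrinsics" (3x3 intrinsics, pixels), "origin" and "rotation" of the camera in the world. Camera axes: x right, y down, z forward; pixel columns grow to the right and rows downward; lengths in m; the calibration is good to about 2 mm. A picture is of the moment at which its call begins. There is no depth.
- ctrl.hand_in(): hands the job in; it is judged then, once.
The state is a dict: "time_s": time; "qpos": joint angles; "joint_vel": joint speeds; "tau": joint torques, N m; "ee_pos": TCP position; "eef_rot": TCP orientation; "force": force on the tool from outside, world axes, zero at the start; "moment": the same for the moment, N m; "grip_width": finger opening in m; "grip_force": force on a finger pad.
Only numpy, scipy, OpenCV 4.12 (cv2) and the standard library are available. Lean on these libraries where they do the work, as an engineer would, in place of code of your own. Each camera call takes 0.05 s, during which the arm holds its last target. There are 200 camera calls.

### The job

The four bolts all lie in the wrong trays: swap them round so that each ends in its own tray, the one whose gauge slot (the gap in the dark rail) matches the bolt's length, shortest bolt to shortest slot and so on. Put down each bolt flat, lengthways and in the middle of its tray, using the empty cork mat to park a bolt on the way; every tray ends with just its one bolt. Do not shift the sanding block.

Things in the scene. Friction and masses are not known exactly. Their poses are not given: they have to be found in the camera images.
- bolt_a_mid (a point): Centre of the shortest of four loose steel hex bolts: 60 mm long over all, about 140 g. It lies level along its own y, z up: head (24 mm across flats, 10 mm thick) at the -y end, shank 16 mm thick, at the +y end a dark nut (24 mm, fixed). Point: half-way along, on the shank's axis, 12 mm above what it lies on. Bare shank between head and nut: 33 mm, its middle 3.5 mm nearer the head.
- bolt_b_mid (a point): Centre of the second shortest of four loose steel hex bolts: 84 mm long over all, about 180 g. It lies level along its own y, z up: head (24 mm across flats, 10 mm thick) at the -y end, shank 16 mm thick, at the +y end a dark nut (24 mm, fixed). Point: half-way along, on the shank's axis, 12 mm above what it lies on. Bare shank between head and nut: 57 mm, its middle 3.5 mm nearer the head.
- bolt_c_mid (a point): Centre of the second longest of four loose steel hex bolts: 108 mm long over all, about 220 g. It lies level along its own y, z up: head (24 mm across flats, 10 mm thick) at the -y end, shank 16 mm thick, at the +y end a dark nut (24 mm, fixed). Point: half-way along, on the shank's axis, 12 mm above what it lies on. Bare shank between head and nut: 81 mm, its middle 3.5 mm nearer the head.
- bolt_d_mid (a point): Centre of the longest of four loose steel hex bolts: 132 mm long over all, about 260 g. It lies level along its own y, z up: head (24 mm across flats, 10 mm thick) at the -y end, shank 16 mm thick, at the +y end a dark nut (24 mm, fixed). Point: half-way along, on the shank's axis, 12 mm above what it lies on. Bare shank between head and nut: 105 mm, its middle 3.5 mm nearer the head.
- tray_a_mid (a point): Fixed wooden tray for the shortest bolt. Point: middle of its floor's top, 6 mm above the bench; floor 160 mm along own y, 90 mm along x, z up. End cheeks 6 mm thick, 12 mm above the floor, beyond y = +-80 mm; -x side open; dark rail, 12 mm above the floor, at x = 45 to 61 mm, with a gauge slot cut through its middle, 66 mm long (bolt and 6 mm over). Only this slot differs between trays.
- tray_b_mid (a point): Fixed wooden tray for the second shortest bolt. Point: middle of its floor's top, 6 mm above the bench; floor 160 mm along own y, 90 mm along x, z up. End cheeks 6 mm thick, 12 mm above the floor, beyond y = +-80 mm; -x side open; dark rail, 12 mm above the floor, at x = 45 to 61 mm, with a gauge slot cut through its middle, 90 mm long (bolt and 6 mm over). Only this slot differs between trays.
- tray_c_mid (a point): Fixed wooden tray for the second longest bolt. Point: middle of its floor's top, 6 mm above the bench; floor 160 mm along own y, 90 mm along x, z up. End cheeks 6 mm thick, 12 mm above the floor, beyond y = +-80 mm; -x side open; dark rail, 12 mm above the floor, at x = 45 to 61 mm, with a gauge slot cut through its middle, 114 mm long (bolt and 6 mm over). Only this slot differs between trays.
- tray_d_mid (a point): Fixed wooden tray for the longest bolt. Point: middle of its floor's top, 6 mm above the bench; floor 160 mm along own y, 90 mm along x, z up. End cheeks 6 mm thick, 12 mm above the floor, beyond y = +-80 mm; -x side open; dark rail, 12 mm above the floor, at x = 45 to 61 mm, with a gauge slot cut through its middle, 138 mm long (bolt and 6 mm over). Only this slot differs between trays.
- pad_mid (a point): Middle of the top face of the free spot: a fixed flat cork mat, 100 mm (x) by 170 mm (y), 6 mm thick, so its top is 6 mm above the bench; nothing lies on it at the start. z up.
- block_mid (a point): Centre of a loose wooden sanding block with yellow paper beneath, 66 mm (x) by 112 mm (y) by 30 mm high, standing flat among the trays; to be left where it is. The point is 15 mm above the bench.
Things that resemble listed ones, but are neither listed nor needed, are in the scene too. Leave any orange or pink look-alike of the part that bears tray_a_mid alone.

How it is judged:
By the outcome, as a careful person would: the job done as asked, in the order asked, and still so for the second after the job is handed in, with the robot touching nothing.
It also fails if it takes over 134 s, if anything falls off the work surface, if the arm or the gripper's body presses on something with over 40 N, if the wrist force passes 120 N, or if a joint passes its speed limit or range.

## Working session

There is one attempt and no reset: what is moved stays moved. The work goes in short steps, Python scripts to look and compute and a tool call to move; the robot and the scene stay as the last step left them, time stands still between calls to the robot, and variables do not carry over. Pictures are saved under pics/ and viewed, at most 14 in all, crops included, and the job is handed in when it is done.

Besides the shell and the picture viewer there is one more tool, called after "Call:" as name(argument=value, ...), one argument or row to a line, values as JSON. carry_out: Moves the arm, as the interface text tells. Its arguments: {"type":"object","properties":{"plan":{"type":"array","items":{"type":"array","items":{"type":"array","items":{"type":"number"}}}},"squeeze":{"type":"number"}},"required":["plan"]}

```bash
mkdir -p pics; ls; python3 - <<'E'
from station import telemetry, optics
import cv2
print(telemetry.get_obs())
for n in("scene","top","wrist"):
    c=optics.camera(n); cv2.imwrite(f"pics/{n}0.png",c["pixels"][:,:,::-1]); print(n,c["intrinsics"],c["origin"],c["rotation"])
im=cv2.imread("pics/top0.png"); cv2.imwrite("pics/top0b.png",cv2.resize(im,(800,600),interpolation=cv2.INTER_CUBIC))
E
```

```text
pics
{'time_s': 0.0, 'qpos': array([-1.24856889e+00,  3.00466593e-01,  1.52162914e+00, -5.48801613e-08,
        1.32067966e+00, -6.65991713e-02]), 'joint_vel': array([-9.31251466e-05, -4.11595020e-04, -1.32871558e-03, -1.07084324e-03,
       -6.80008657e-04,  8.58948097e-04]), 'tau': array([ 1.36006215e-04, -5.31807232e+01, -3.52738881e+01,  7.08444114e-02,
        2.44263920e-02, -1.16541482e-04]), 'ee_pos': array([ 0.2084161 , -0.50868183,  0.20486847]), 'eef_rot': array([-3.14041253e+00, -7.86584858e-05,  3.88826576e-01]), 'force': array([-0.53261787, -0.47672686, -0.20410766]), 'moment': array([-0.02107007, -0.00272116,  0.00280502]), 'grip_force': 0.0, 'grip_width': 0.09386064571242894}
scene [[435.9546886    0.         258.49866628]
 [  0.         435.9546886  195.19015363]
 [  0.           0.           1.        ]] [ 0.7714976  -0.4526699   0.76891365] [-2.48351812 -0.01267789  0.64775968]
top [[426.59756243   0.         257.87139535]
 [  0.         426.59756243 192.29985744]
 [  0.           0.           1.        ]] [0.38488125 0.01761277 0.87316677] [-3.06892448 -0.00381304 -1.59414469]
wrist [[312.735905     0.         259.12625122]
 [  0.         312.735905   193.91820932]
 [  0.           0.           1.        ]] [ 0.27884555 -0.48031971  0.38292521] [ 2.87466188e+00  1.03994415e-03 -1.18078610e+00]
```

View pics/top0b.png

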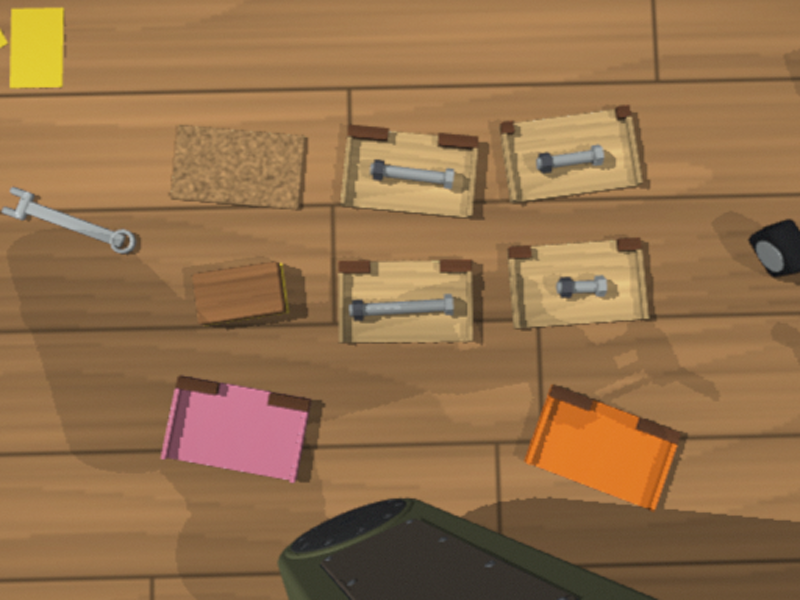

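View pics/scene0.png

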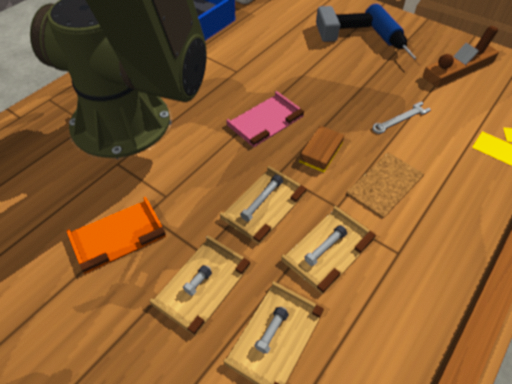

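The top view (800x600 scaling) shows four wooden trays with bolts:

| Tray | Pixel (centre) | Bolt span (px) | Slot width (px) |
|---|---|---|---|
| TL | (413,172) | ~90 | ~52 |
| TR | (573,155) | ~68 | ~102 |
| BL | (408,302) | ~111 | ~71 |
| BR | (580,285) | ~51 | ~87 |

The cork mat is at (238,166) and the block at (240,292). The tray_a look-alikes, which I will leave alone, are pink (237,430) and orange (605,447). Nuts are on the left (+y) and rails at the top (+x). Next I'll measure these.

```bash
cat > h.py <<'E'
import numpy as np, cv2
from scipy.spatial.transform import Rotation as R
from station import telemetry, optics
def rot(r): r=np.asarray(r); return r if r.shape==(3,3) else R.from_euler('xyz',r).as_matrix()
def cast(c,px,z):
    px=np.atleast_2d(px); d=np.c_[px,np.ones(len(px))]@np.linalg.inv(c["intrinsics"]).T@rot(c["rotation"]).T
    o=np.asarray(c["origin"]); return (o+d*((z-o[2])/d[:,2])[:,None])[:,:2]
def proj(c,P):
    q=(np.atleast_2d(P)-c["origin"])@rot(c["rotation"])@c["intrinsics"].T; return q[:,:2]/q[:,2:]
E
cat > meas.py <<'E'
from h import *
c=optics.camera("top"); im=c["pixels"]; hsv=cv2.cvtColor(im,cv2.COLOR_RGB2HSV)
boxes={'TL':(218,78,310,140),'TR':(315,65,418,132),'BL':(213,163,310,223),'BR':(322,150,420,212)}
for k,(x0,y0,x1,y1) in boxes.items():
    H,S,V=[hsv[y0:y1,x0:x1,i].astype(int) for i in range(3)]
    tray=((S<135)&(V>150)).astype(np.uint8); rail=((V<115)&(S>110)&(H<15)).astype(np.uint8); bolt=((S<75)|((H>90)&(V<120))).astype(np.uint8)
    n,l,st,_=cv2.connectedComponentsWithStats(rail)
    ids=[i for i in np.argsort(-st[1:,4])[:2]+1]
    print(k,'rail areas',st[ids,4])
    for i in ids:
        p=np.argwhere(l==i)[:,::-1]+[x0,y0]; b=cv2.boxPoints(cv2.minAreaRect(p.astype(np.float32)))
        w=cast(c,b,.018); print('  rail px',p.min(0),p.max(0),'c',cast(c,p.mean(0),.018).round(4))
    n,l,st,_=cv2.connectedComponentsWithStats(bolt); i=np.argmax(st[1:,4])+1
    p=np.argwhere(l==i)[:,::-1]+[x0,y0]; w=cast(c,p,.018); (m,sz,a)=cv2.minAreaRect((w*1000).astype(np.float32))
    print('  bolt',np.round(m,1),np.round(sz,1),round(a,1),st[i,4])
    n,l,st,_=cv2.connectedComponentsWithStats(tray|bolt); i=np.argmax(st[1:,4])+1
    p=np.argwhere(l==i)[:,::-1]+[x0,y0]; w=cast(c,p,.006); (m,sz,a)=cv2.minAreaRect((w*1000).astype(np.float32))
    print('  tray',np.round(m,1),np.round(sz,1),round(a,1))
E
python3 meas.py; python3 - <<'E'
import cv2
im=cv2.imread("pics/top0.png")[60:230,205:425]
cv2.imwrite("pics/crop1.png",cv2.resize(im,(770,595),interpolation=cv2.INTER_NEAREST))
E
```

```text
TL rail areas [202 202]
  rail px [223  79] [248  89] c [[0.6694 0.0544]]
  rail px [281  85] [306  94] c [[ 0.6555 -0.0638]]
  bolt [612.7  -2.1] [109.8  26.5] 81.5 489
  tray [622.5 -11.4] [172.6 126.3] 88.7
TR rail areas [67 58]
  rail px [394  68] [404  75] c [[ 0.6897 -0.2815]]
  rail px [320  78] [328  84] c [[ 0.6725 -0.1284]]
  bolt [ 628.4 -209.3] [27.3 90.9] 7.5 430
  tray [ 643.3 -217.3] [213.3 131.1] 88.7
BL rail areas [157 152]
  rail px [217 166] [236 174] c [[0.4927 0.0748]]
  rail px [282 166] [303 173] c [[ 0.4914 -0.0554]]
  bolt [439.5  15.7] [ 26.7 135.5] 1.7 631
  tray [447.4  -1.8] [180.3 120.6] 88.7
BR rail areas [123 111]
  rail px [395 152] [411 160] c [[ 0.5148 -0.2812]]
  rail px [325 157] [339 164] c [[ 0.5077 -0.139 ]]
  bolt [ 460.5 -217.6] [26.7 65.4] 1.3 346
  tray [ 467.2 -212.6] [186.4 125.3] 88.7
```

View pics/crop1.png

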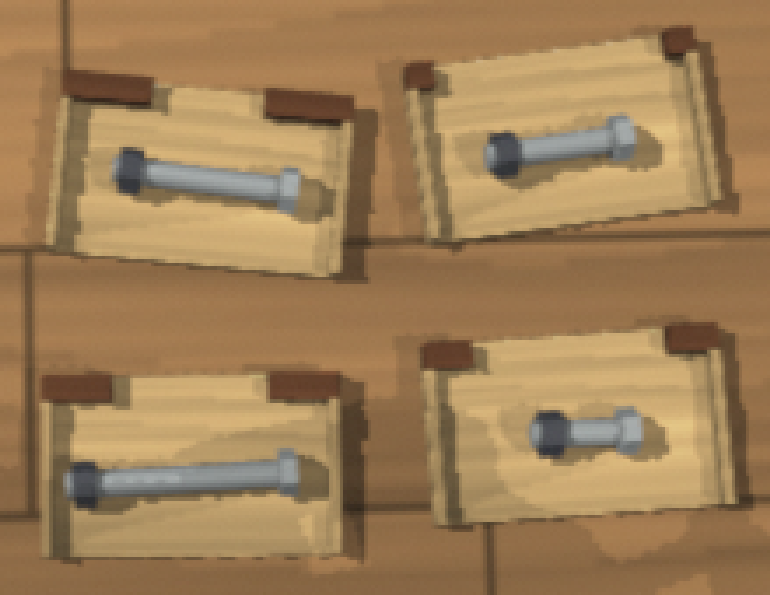

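```bash
cat > ov.py <<'E'
from h import *
c=optics.camera("top"); im=c["pixels"][:,:,::-1].copy(); x0,y0,s=40,50,2
T={'a':(.6098,.0015,-6.7),'d':(.6284,-.2109,6.4),'b':(.4391,.0102,-.6),'c':(.4583,-.2127,2.86)}
hsv=cv2.cvtColor(c["pixels"],cv2.COLOR_RGB2HSV).astype(int)
im=cv2.resize(im[60:230,205:425],(770,595),interpolation=cv2.INTER_CUBIC)
def loc(t,p):
    a=np.radians(t[2]); M=np.array([[np.cos(a),-np.sin(a)],[np.sin(a),np.cos(a)]]); p=np.array(p,float)
    return np.c_[p[:,:2]@M.T+t[:2],p[:,2]]
for k,t in T.items():
    for z,col in((.018,(0,0,255)),(0,(255,0,0))):
        q=proj(c,loc(t,[(-.045,-.086,z),(.061,-.086,z),(.061,.086,z),(-.045,.086,z)]))
        cv2.polylines(im,[((q-[205,60])*3.5+1.25).astype(int)],True,col,1)
cv2.imwrite("pics/ov1.png",im)
for n,bx,ths in(('pad',(100,70,205,140),0),('block',(115,160,190,212),0)): pass
# bolts via PCA, and mat
H,S,V=hsv[...,0],hsv[...,1],hsv[...,2]
for k,(a,b,d,e) in {'c':(225,85,300,130),'b':(330,80,400,125),'d':(218,180,300,210),'a':(345,170,400,200)}.items():
    m=((S<75)|((H>90)&(V<120)))[b:e,a:d].astype(np.uint8); n,l,st,_=cv2.connectedComponentsWithStats(m); i=np.argmax(st[1:,4])+1
    w=cast(c,np.argwhere(l==i)[:,::-1]+[a,b],.018)*1000; u=w-w.mean(0); v=np.linalg.svd(u,full_matrices=0)[2][0]; v*=np.sign(v[1])
    al=u@v; ac=u@[v[1],-v[0]]; mid=(al.max()+al.min())/2; x=[v[1],-v[0]]
    print(k,'mid',(w.mean(0)+mid*v+np.array(x)*(ac.max()+ac.min())/2).round(1),'th',np.degrees(np.arctan2(-v[0],v[1])).round(1),'len',np.ptp(al).round(1))
p=np.array([(175,125),(305,136),(299,209),(170,198)])*.64-.2; print('mat',cast(c,p,.006).round(3),cast(c,p,.006).mean(0))
E
python3 ov.py
```

```text
c mid [612.7  -2.1] th -8.5 len 109.8
b mid [ 628.4 -209.1] th 7.5 len 90.5
d mid [439.2  15.7] th 2.0 len 135.5
a mid [ 460.5 -217.6] th 1.3 len 65.4
mat [[0.689 0.31 ]
 [0.67  0.138]
 [0.572 0.147]
 [0.591 0.317]] [0.63052096 0.22815243]
```

View pics/ov1.png

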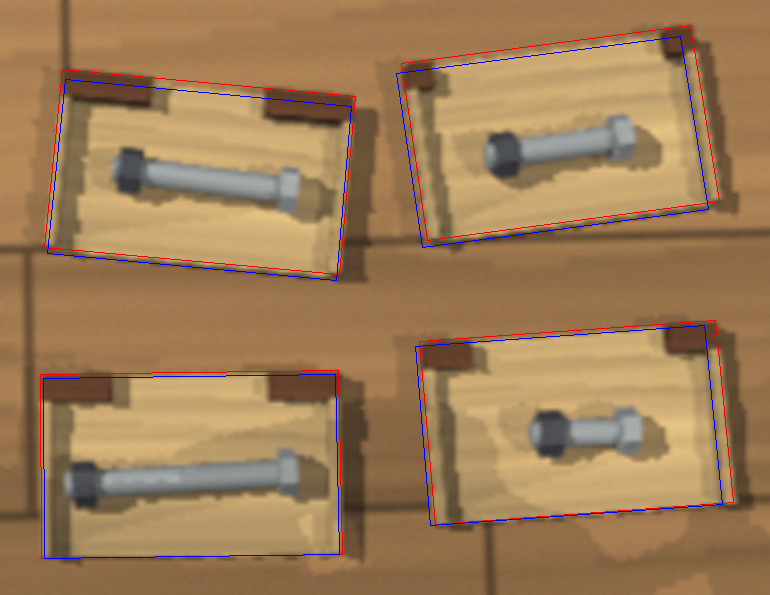

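The projected tray outlines fit the picture to within about 1–2 mm, and the slot lengths come out as 66, 88, 113 and 136 mm. That gives:

| Tray | Position | Bolt in it now |
|---|---|---|
| tray a | TL | c |
| tray d | TR | b |
| tray b | BL | d |
| tray c | BR | a |

I'll do two swaps via the mat, starting with bolt a from the BR tray.

```bash
cat > go.py <<'E'
import sys; from h import *
# usage: go.py x y z yawdeg (mm)
o=telemetry.get_obs(); M=rot(o["eef_rot"]); x,y,z,yw=map(float,sys.argv[1:])
G=R.from_euler('xyz',[np.pi,0,np.radians(yw)]).as_matrix(); tv=R.from_matrix(M.T@G).as_rotvec()
print('t',round(o["time_s"],2),'pos',(o["ee_pos"]*1000).round(1),'yaw',np.degrees(o["eef_rot"])[[0,1,2]].round(1),'w',round(o["grip_width"]*1000,1),'F',o["force"].round(1))
print('turn',tv.round(3),'then shift',(G.T@(np.array([x,y,z])-o["ee_pos"]*1000)).round(1))
E
python3 go.py 460.6 -221.1 120 91.3
```

```text
t 0.25 pos [ 208.5 -508.8  205.2] yaw [-180.    -0.    22.3] w 94.1 F [ 1.1 -0.   0.1]
turn [-0.    -0.    -1.205] then shift [282.  258.6  85.2]
```

Call:
carry_out(
  plan=[
    [[0, 0, 0, 0, 0, -0.1095, 40], [0, 0, 0, 0, 0, -0.1095, 40], [0, 0, 0, 0, 0, -0.1095, 40], [0, 0, 0, 0, 0, -0.1095, 40], [0, 0, 0, 0, 0, -0.1095, 40], [0, 0, 0, 0, 0, -0.1095, 40], [0, 0, 0, 0, 0, -0.1095, 40], [0, 0, 0, 0, 0, -0.1095, 40], [0, 0, 0, 0, 0, -0.1095, 40], [0, 0, 0, 0, 0, -0.1095, 40], [0, 0, 0, 0, 0, -0.1095, 40], [22, 20, 0, 0, 0, 0, 40], [22, 20, 0, 0, 0, 0, 40], [22, 20, 0, 0, 0, 0, 40], [22, 20, 0, 0, 0, 0, 40], [22, 20, 0, 0, 0, 0, 40], [22, 20, 0, 0, 0, 0, 40], [22, 20, 0, 0, 0, 0, 40], [22, 20, 0, 0, 0, 0, 40], [22, 20, 0, 0, 0, 0, 40]],
  ],
  squeeze=40,
)

```text
time_s: 1.92
ee_pos: [0.3847, -0.3057, 0.2055]
eef_rot: [3.142, 0.0, 1.593]
force: [0.2, -0.5, 0.5]
grip_width: 0.0402
grip_force: 0.0
```

Call:
carry_out(
  plan=[
    [[21, 19.7, 21, 0, 0, 0, 40], [21, 19.7, 21, 0, 0, 0, 40], [21, 19.7, 21, 0, 0, 0, 40], [21, 19.7, 21, 0, 0, 0, 40], [0, 0, 0, 0, 0, 0, 40], [0, 0, 0, 0, 0, 0, 40], [0, 0, 0, 0, 0, 0, 40]],
  ],
)

```text
time_s: 2.5
ee_pos: [0.4608, -0.2216, 0.122]
eef_rot: [3.141, 0.0, 1.594]
force: [0.2, -0.4, 0.1]
grip_width: 0.0398
grip_force: 0.0
```

```bash
python3 go.py 460.6 -221.1 9 91.3; python3 - <<'E'
from h import *
c=optics.camera("wrist"); cv2.imwrite("pics/w1.png",c["pixels"][:,:,::-1])
print(proj(c,[[.4606,-.2211,.018],[.4605,-.2176,.018],[.4583,-.2142,.006]]))
E
```

```text
t 2.5 pos [ 460.8 -221.6  122. ] yaw [180.    0.   91.3] w 39.8 F [ 0.2 -0.4  0.1]
turn [0. 0. 0.] then shift [  0.5  -0.2 113. ]
[[259.4025097  192.40335411]
 [259.38600927 188.7680573 ]
 [257.18540031 182.21615239]]
```

View pics/w1.png

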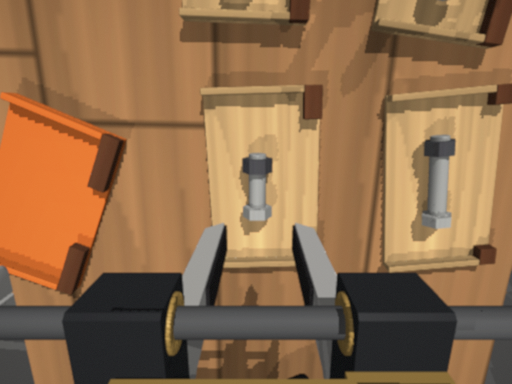

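The wrist view shows bolt a with its nut at (257,165) and head at (257,212). The bare shank's middle is about (258,191), against a predicted (259,192). Descending and gripping.

Call:
carry_out(
  plan=[
    [[0, 0, 19, 0, 0, 0, 40], [0, 0, 19, 0, 0, 0, 40], [0, 0, 19, 0, 0, 0, 40], [0, 0, 19, 0, 0, 0, 40], [0, 0, 19, 0, 0, 0, 40], [0.5, 0, 17, 0, 0, 0, 40], [0, 0, 0, 0, 0, 0, 40], [0, 0, 0, 0, 0, 0, 40], [0, 0, 0, 0, 0, 0, 5], [0, 0, 0, 0, 0, 0, 5], [0, 0, 0, 0, 0, 0, 5], [0, 0, 0, 0, 0, 0, 5], [0, 0, 0, 0, 0, 0, 5], [0, 0, 0, 0, 0, 0, 5], [0, 0, 0, 0, 0, 0, 5], [0, 0, 0, 0, 0, 0, 5]],
  ],
  squeeze=40,
)

```text
time_s: 3.88
ee_pos: [0.4611, -0.2209, 0.0102]
eef_rot: [3.141, 0.001, 1.593]
force: [-2.3, 0.3, 7.0]
grip_width: 0.0149
grip_force: 40.0
```

Call:
carry_out(
  plan=[
    [[0, 0, -15, 0, 0, 0, 5], [0, 0, -20, 0, 0, 0, 5], [0, 0, -25, 0, 0, 0, 5], [0, 0, -25, 0, 0, 0, 5], [0, 0, -15, 0, 0, 0, 5], [0, 0, 0, 0, 0, 0.066, 5], [0, 0, 0, 0, 0, 0.066, 5]],
  ],
)

```text
time_s: 4.47
ee_pos: [0.4612, -0.2208, 0.1106]
eef_rot: [3.14, 0.001, 1.459]
force: [0.7, 1.1, -1.6]
grip_width: 0.0148
grip_force: 40.0
```

```bash
python3 go.py 630.1 224.7 110 83.7
```

```text
t 4.47 pos [ 461.2 -220.8  110.6] yaw [179.9   0.   83.6] w 14.8 F [ 0.7  1.1 -1.6]
turn [ 0.002  0.001 -0.002] then shift [461.4 119.    0.6]
```

Call:
carry_out(
  plan=[
    [[14, 3.5, 0, 0, 0, 0, 5], [28, 7.2, 0, 0, 0, 0, 5], [28, 7.2, 0, 0, 0, 0, 5], [28, 7.2, 0, 0, 0, 0, 5], [28, 7.2, 0, 0, 0, 0, 5], [28, 7.2, 0, 0, 0, 0, 5], [28, 7.2, 0, 0, 0, 0, 5], [28, 7.2, 0, 0, 0, 0, 5], [28, 7.2, 0, 0, 0, 0, 5], [28, 7.2, 0, 0, 0, 0, 5], [28, 7.2, 0, 0, 0, 0, 5], [28, 7.2, 0, 0, 0, 0, 5], [28, 7.2, 0, 0, 0, 0, 5], [28, 7.2, 0, 0, 0, 0, 5], [28, 7.2, 0, 0, 0, 0, 5], [28, 7.2, 0, 0, 0, 0, 5], [28, 7.2, 0, 0, 0, 0, 5], [0, 0, 0, 0, 0, 0, 5], [0, 0, 0, 0, 0, 0, 5], [0, 0, 0, 0, 0, 0, 5]],
  ],
)

```text
time_s: 6.13
ee_pos: [0.629, 0.2251, 0.109]
eef_rot: [-3.141, 0.001, 1.461]
force: [-0.2, -0.9, -1.6]
grip_width: 0.0147
grip_force: 40.0
```

```bash
python3 go.py 630.1 224.7 11 83.7
```

```text
t 6.13 pos [629.  225.1 109. ] yaw [-180.     0.    83.7] w 14.7 F [-0.2 -0.9 -1.6]
turn [-0.001  0.001  0.001] then shift [-0.3  1.2 98. ]
```

Call:
carry_out(
  plan=[
    [[0, 1, 20, 0, 0, 0, 5], [0, 0, 22, 0, 0, 0, 5], [0, 0, 22, 0, 0, 0, 5], [0, 0, 16, 0, 0, 0, 5], [0, 0, 10, 0, 0, 0, 5], [0, 0, 6, 0, 0, 0, 5], [0, 0, 2, 0, 0, 0, 5], [0, 0, 0, 0, 0, 0, 5], [0, 0, 0, 0, 0, 0, 5], [0, 0, 0, 0, 0, 0, 30], [0, 0, 0, 0, 0, 0, 30], [0, 0, 0, 0, 0, 0, 40], [0, 0, 0, 0, 0, 0, 40], [0, 0, 0, 0, 0, 0, 40], [0, 0, 0, 0, 0, 0, 40], [0, 0, -20, 0, 0, 0, 40], [0, 0, -25, 0, 0, 0, 40], [0, 0, -30, 0, 0, 0, 40], [0, 0, -30, 0, 0, 0, 40], [0, 0, -5, 0, 0, 0, 40]],
  ],
)

```text
time_s: 7.8
ee_pos: [0.6322, 0.226, 0.1274]
eef_rot: [3.135, -0.003, 1.461]
force: [-0.1, 0.9, 0.7]
grip_width: 0.04
grip_force: 0.0
```

```bash
python3 go.py 612.7 -2.1 110 81.5; python3 - <<'E'
from h import *
c=optics.camera("wrist"); cv2.imwrite("pics/w2.png",c["pixels"][:,:,::-1]); print(proj(c,[[.6305,.2282,.018],[.6127,-.0021,.018]]))
E
```

```text
t 7.8 pos [632.2 226.  127.4] yaw [179.6  -0.2  83.7] w 40.0 F [-0.1  0.9  0.7]
turn [ 0.007 -0.003  0.039] then shift [-228.5   14.5   17.4]
[[256.83183118 189.77391943]
 [263.51160521 385.72166882]]
```

View pics/w2.png

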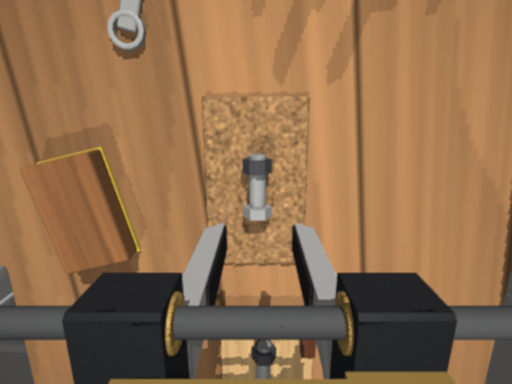

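Bolt a lies flat in the middle of the mat, with its nut at (257,165) and head at (257,213). Next is bolt c from tray a.

Call:
carry_out(
  plan=[
    [[0, 0, 0, 0, 0, 0.038, 40], [-14, 1, 1, 0, 0, 0, 40], [-27, 1.7, 2, 0, 0, 0, 40], [-27, 1.7, 2, 0, 0, 0, 40], [-27, 1.7, 2, 0, 0, 0, 40], [-27, 1.7, 2, 0, 0, 0, 40], [-27, 1.7, 2, 0, 0, 0, 40], [-27, 1.7, 2, 0, 0, 0, 40], [-27, 1.7, 2, 0, 0, 0, 40], [-25.5, 1.6, 2, 0, 0, 0, 40], [0, 0, 0, 0, 0, 0, 40], [0, 0, 0, 0, 0, 0, 40], [0, 0, 0, 0, 0, 0, 40]],
  ],
)

```text
time_s: 8.93
ee_pos: [0.6107, -0.0026, 0.1038]
eef_rot: [-3.141, -0.0, 1.424]
force: [1.1, -0.5, 0.2]
grip_width: 0.0399
grip_force: 0.0
```

```bash
python3 go.py 612.7 -2.1 10 81.5; python3 - <<'E'
from h import *
c=optics.camera("wrist"); cv2.imwrite("pics/w3.png",c["pixels"][:,:,::-1]); print(proj(c,[[.6127,-.0021,.018],[.6098,.0015,.006]]))
E
```

```text
t 8.93 pos [610.7  -2.6 103.8] yaw [-179.9   -0.    81.6] w 39.9 F [ 1.1 -0.5  0.2]
turn [-0.001 -0.     0.001] then shift [ 0.8  1.9 93.8]
[[261.86557284 197.39530583]
 [258.06065123 190.46989472]]
```

View pics/w3.png

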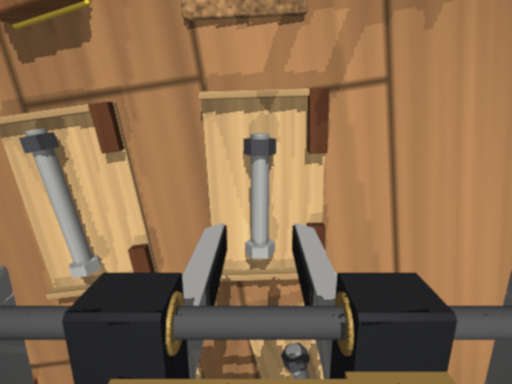

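Bolt c runs from (260,133) at the nut to (260,258) at the head, and its centre (260,196) agrees with the prediction of (262,197).

Call:
carry_out(
  plan=[
    [[0.8, 1, 20, 0, 0, 0, 40], [0, 0, 20, 0, 0, 0, 40], [0, 0, 20, 0, 0, 0, 40], [0, 0, 20, 0, 0, 0, 40], [0, 0, 13.5, 0, 0, 0, 40], [0, 0, 0, 0, 0, 0, 40], [0, 0, 0, 0, 0, 0, 40], [0, 0, 0, 0, 0, 0, 5], [0, 0, 0, 0, 0, 0, 5], [0, 0, 0, 0, 0, 0, 5], [0, 0, 0, 0, 0, 0, 5], [0, 0, 0, 0, 0, 0, 5], [0, 0, 0, 0, 0, 0, 5], [0, 0, 0, 0, 0, 0, 5], [0, 0, 0, 0, 0, 0, 5]],
  ],
  squeeze=45,
)

```text
time_s: 10.23
ee_pos: [0.6125, -0.002, 0.0116]
eef_rot: [3.141, -0.0, 1.423]
force: [-1.5, 0.9, 5.6]
grip_width: 0.0145
grip_force: 45.0
```

Call:
carry_out(
  plan=[
    [[0, 0, -15, 0, 0, 0, 5], [0, 0, -20, 0, 0, 0, 5], [0, 0, -25, 0, 0, 0, 5], [0, 0, -25, 0, 0, 0, 5], [0, 0, -15, 0, 0, 0, 5], [0, 0, 0, 0, 0, -0.1, 5], [0, 0, 0, 0, 0, -0.1, 5], [0, 0, 0, 0, 0, 0, 5]],
  ],
)

```text
time_s: 10.9
ee_pos: [0.6121, -0.0021, 0.111]
eef_rot: [-3.141, 0.0, 1.628]
force: [-0.2, -0.6, -2.4]
grip_width: 0.0149
grip_force: 45.0
```

```bash
python3 go.py 458.3 -214.2 110 92.9
```

```text
t 10.9 pos [612.1  -2.1 111. ] yaw [-180.     0.    93.3] w 14.9 F [-0.2 -0.6 -2.4]
turn [-0.     0.     0.007] then shift [-204.1 -164.3    1. ]
```

Call:
carry_out(
  plan=[
    [[0, 0, 0, 0, 0, 0.007, 5], [-10, -8, 0, 0, 0, 0, 5], [-20, -16, 0, 0, 0, 0, 5], [-20, -16, 0, 0, 0, 0, 5], [-20, -16, 0, 0, 0, 0, 5], [-20, -16, 0, 0, 0, 0, 5], [-20, -16, 0, 0, 0, 0, 5], [-20, -16, 0, 0, 0, 0, 5], [-20, -16, 0, 0, 0, 0, 5], [-20, -16, 0, 0, 0, 0, 5], [-20, -16, 0, 0, 0, 0, 5], [-14, -12, 0, 0, 0, 0, 5], [0, 0, 0, 0, 0, 0, 5], [0, 0, 0, 0, 0, 0, 5], [0, 0, 0, 0, 0, 0, 5]],
  ],
)

```text
time_s: 12.15
ee_pos: [0.4576, -0.2131, 0.1109]
eef_rot: [3.142, -0.0, 1.615]
force: [0.6, -0.0, -2.2]
grip_width: 0.0147
grip_force: 45.0
```

```bash
python3 go.py 458.3 -214.2 12 92.9
```

```text
t 12.15 pos [ 457.6 -213.1  110.9] yaw [180.   -0.   92.5] w 14.7 F [ 0.6 -0.  -2.2]
turn [ 0.    -0.    -0.007] then shift [-1.1  0.6 98.9]
```

Call:
carry_out(
  plan=[
    [[-1, 0.6, 20, 0, 0, -0.007, 5], [0, 0, 22, 0, 0, 0, 5], [0, 0, 22, 0, 0, 0, 5], [0, 0, 16, 0, 0, 0, 5], [0, 0, 10, 0, 0, 0, 5], [0, 0, 6, 0, 0, 0, 5], [0, 0, 3, 0, 0, 0, 5], [0, 0, 0, 0, 0, 0, 5], [0, 0, 0, 0, 0, 0, 5], [0, 0, 0, 0, 0, 0, 30], [0, 0, 0, 0, 0, 0, 30], [0, 0, 0, 0, 0, 0, 40], [0, 0, 0, 0, 0, 0, 40], [0, 0, 0, 0, 0, 0, 40], [0, 0, 0, 0, 0, 0, 40], [0, 0, -20, 0, 0, 0, 40], [0, 0, -25, 0, 0, 0, 40], [0, 0, -30, 0, 0, 0, 40], [0, 0, -30, 0, 0, 0, 40], [0, 0, -5, 0, 0, 0, 40]],
  ],
)

```text
time_s: 13.82
ee_pos: [0.4599, -0.2151, 0.1267]
eef_rot: [3.136, 0.003, 1.623]
force: [0.9, 0.9, 1.3]
grip_width: 0.0402
grip_force: 0.0
```

```bash
python3 - <<'E'
from h import *
c=optics.camera("wrist"); cv2.imwrite("pics/w4.png",c["pixels"][:,:,::-1]); print(proj(c,[[.4583,-.2142,.018],[.4583,-.2142,.006]]))
E
python3 go.py 630.1 224.7 110 83.7
```

```text
[[257.40654463 190.30746225]
 [257.41175859 187.19097648]]
t 13.87 pos [ 459.6 -214.9  125.3] yaw [179.7   0.2  93. ] w 40.2 F [-0.4  0.1  0.4]
turn [0.005 0.002 0.162] then shift [455.7 121.3  15.3]
```

View pics/w4.png

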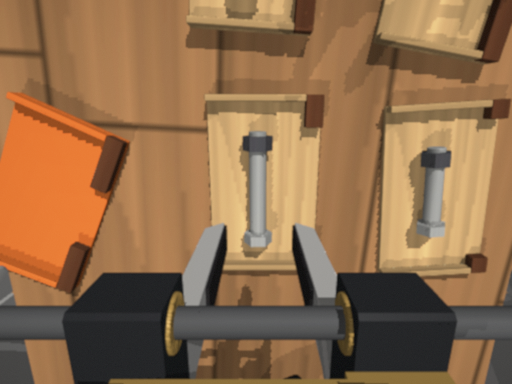

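```bash
python3 - <<'E'
from h import *
c=optics.camera("wrist")
w=cast(c,[(257,95.5),(257,271),(257.5,130.5),(257.5,247),(322,95),(206,96)],.018)*1000; print(w.round(1),(w[0]+w[1])/2,(w[2]+w[3])/2)
E
python3 go.py 630.1 224.7 110 83.7
```

```text
[[ 453.1 -128.5]
 [ 461.9 -298.2]
 [ 455.1 -158.3]
 [ 461.  -271.7]
 [ 509.5 -125. ]
 [ 408.8 -131.3]] [ 457.46714057 -213.3253651 ] [ 458.02680954 -215.00252488]
t 13.92 pos [ 458.8 -214.6  123.1] yaw [1.799e+02 1.000e-01 9.300e+01] w 40.2 F [-0.2 -0.2 -0.7]
turn [0.002 0.001 0.162] then shift [455.4 122.   13.1]
```

Bolt c is flat in tray c and within 2 mm of its middle. Next I fetch bolt a from the mat.

Call:
carry_out(
  plan=[
    [[0, 0, 0, 0, 0, 0.081, 40], [0, 0, 0, 0, 0, 0.081, 40], [15, 4, 0, 0, 0, 0, 40], [30, 8, 1, 0, 0, 0, 40], [30, 8, 1, 0, 0, 0, 40], [30, 8, 1, 0, 0, 0, 40], [30, 8, 1, 0, 0, 0, 40], [30, 8, 1, 0, 0, 0, 40], [30, 8, 1, 0, 0, 0, 40], [30, 8, 1, 0, 0, 0, 40], [30, 8, 1, 0, 0, 0, 40], [30, 8, 1, 0, 0, 0, 40], [30, 8, 1, 0, 0, 0, 40], [30, 8, 1, 0, 0, 0, 40], [30, 8, 1, 0, 0, 0, 40], [30, 8, 1, 0, 0, 0, 40], [30, 8, 0, 0, 0, 0, 40], [20.5, 6, 0, 0, 0, 0, 40], [0, 0, 0, 0, 0, 0, 40], [0, 0, 0, 0, 0, 0, 40]],
  ],
)

```text
time_s: 15.58
ee_pos: [0.6286, 0.2257, 0.1065]
eef_rot: [-3.139, 0.001, 1.463]
force: [-0.0, -0.6, -0.7]
grip_width: 0.0402
grip_force: 0.0
```

```bash
python3 go.py 630.1 225 10 83.7
```

```text
t 15.58 pos [628.6 225.7 106.5] yaw [-1.798e+02  1.000e-01  8.380e+01] w 40.2 F [-0.  -0.6 -0.7]
turn [-0.003  0.001  0.002] then shift [-0.5  1.6 96.5]
```

Call:
carry_out(
  plan=[
    [[-0.5, 1, 20, 0, 0, 0, 40], [0, 0, 20, 0, 0, 0, 40], [0, 0, 20, 0, 0, 0, 40], [0, 0, 20, 0, 0, 0, 40], [0, 0, 16, 0, 0, 0, 40], [0, 0, 0, 0, 0, 0, 40], [0, 0, 0, 0, 0, 0, 40], [0, 0, 0, 0, 0, 0, 5], [0, 0, 0, 0, 0, 0, 5], [0, 0, 0, 0, 0, 0, 5], [0, 0, 0, 0, 0, 0, 5], [0, 0, 0, 0, 0, 0, 5], [0, 0, 0, 0, 0, 0, 5], [0, 0, 0, 0, 0, 0, 5], [0, 0, 0, 0, 0, 0, 5]],
  ],
)

```text
time_s: 16.83
ee_pos: [0.6306, 0.2246, 0.0137]
eef_rot: [3.141, -0.0, 1.461]
force: [-1.6, -0.7, 5.5]
grip_width: 0.0146
grip_force: 45.0
```

Call:
carry_out(
  plan=[
    [[0, 0, -15, 0, 0, 0, 5], [0, 0, -20, 0, 0, 0, 5], [0, 0, -25, 0, 0, 0, 5], [0, 0, -25, 0, 0, 0, 5], [0, 0, -15, 0, 0, 0.008, 5], [0, 0, 0, 0, 0, 0, 5], [0, 0, 0, 0, 0, 0, 5]],
  ],
)

```text
time_s: 17.42
ee_pos: [0.6303, 0.2246, 0.1136]
eef_rot: [3.141, -0.0, 1.454]
force: [-0.5, -0.5, -2.3]
grip_width: 0.0149
grip_force: 45.0
```

```bash
python3 go.py 609.4 -2.0 110 83.3
```

```text
t 17.42 pos [630.3 224.6 113.6] yaw [179.9  -0.   83.3] w 14.9 F [-0.5 -0.5 -2.3]
turn [ 0.001 -0.    -0.   ] then shift [-227.5    5.6    3.6]
```

Call:
carry_out(
  plan=[
    [[-12, 0.6, 0, 0, 0, 0, 5], [-27, 0.6, 0, 0, 0, 0, 5], [-27, 0.6, 0, 0, 0, 0, 5], [-27, 0.6, 0, 0, 0, 0, 5], [-27, 0.6, 0, 0, 0, 0, 5], [-27, 0.6, 0, 0, 0, 0, 5], [-27, 0.6, 0, 0, 0, 0, 5], [-27, 0.6, 0, 0, 0, 0, 5], [-26.5, 0.8, 0, 0, 0, 0, 5], [0, 0, 0, 0, 0, 0, 5], [0, 0, 0, 0, 0, 0, 5], [0, 0, 0, 0, 0, 0, 5]],
  ],
)

```text
time_s: 18.42
ee_pos: [0.6086, -0.002, 0.112]
eef_rot: [-3.14, -0.0, 1.453]
force: [0.5, -0.3, -1.8]
grip_width: 0.015
grip_force: 45.0
```

```bash
python3 go.py 609.4 -2.0 14.5 83.3
```

```text
t 18.42 pos [608.6  -2.  112. ] yaw [-179.9   -0.    83.3] w 15.0 F [ 0.5 -0.3 -1.8]
turn [-0.002 -0.    -0.001] then shift [ 0.1  0.8 97.5]
```

Call:
carry_out(
  plan=[
    [[0, 0.6, 20, 0, 0, 0, 5], [0, 0, 22, 0, 0, 0, 5], [0, 0, 22, 0, 0, 0, 5], [0, 0, 16, 0, 0, 0, 5], [0, 0, 10, 0, 0, 0, 5], [0, 0, 5, 0, 0, 0, 5], [0, 0, 3, 0, 0, 0, 5], [0, 0, 0, 0, 0, 0, 5], [0, 0, 0, 0, 0, 0, 5], [0, 0, 0, 0, 0, 0, 30], [0, 0, 0, 0, 0, 0, 30], [0, 0, 0, 0, 0, 0, 40], [0, 0, 0, 0, 0, 0, 40], [0, 0, 0, 0, 0, 0, 40], [0, 0, 0, 0, 0, 0, 40], [0, 0, -20, 0, 0, 0, 40], [0, 0, -25, 0, 0, 0, 40], [0, 0, -30, 0, 0, 0, 40], [0, 0, -25, 0, 0, 0, 40], [0, 0, 0, 0, 0, 0, 40]],
  ],
)

```text
time_s: 20.08
ee_pos: [0.6119, -0.0022, 0.1205]
eef_rot: [3.134, -0.0, 1.453]
force: [0.3, 0.2, 1.4]
grip_width: 0.0403
grip_force: 0.0
```

```bash
python3 - <<'E'
from h import *
c=optics.camera("wrist"); cv2.imwrite("pics/w5.png",c["pixels"][:,:,::-1]); print(proj(c,[[.6098,.0015,.018]]))
E
python3 go.py 439.2 15.7 110 92
```

```text
[[256.05370523 189.82484778]]
t 20.13 pos [610.9  -2.2 117.6] yaw [179.7  -0.   83.3] w 40.0 F [ 0.3  0.3 -1.5]
turn [ 0.005  0.    -0.152] then shift [  23.8 -171.     7.6]
```

View pics/w5.png

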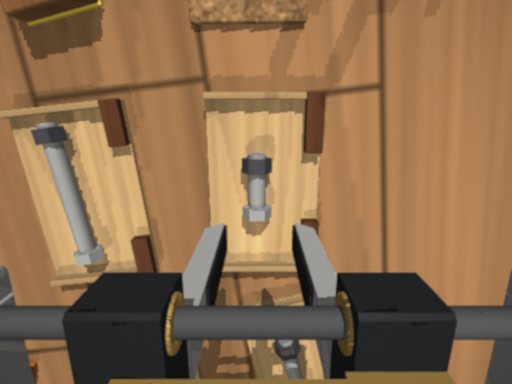

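Bolt a is centred in tray a, at (257,187). Next is bolt d from tray b.

Call:
carry_out(
  plan=[
    [[0, 0, 0, 0, 0, -0.076, 40], [0, 0, 0, 0, 0, -0.076, 40], [2, -11, 0, 0, 0, 0, 40], [3, -22, 1, 0, 0, 0, 40], [3, -22, 1, 0, 0, 0, 40], [3, -22, 1, 0, 0, 0, 40], [3, -22, 1, 0, 0, 0, 40], [3, -22, 1, 0, 0, 0, 40], [3, -22, 0, 0, 0, 0, 40], [3, -22, 0, 0, 0, 0, 40], [0.8, -5, 0, 0, 0, 0, 40], [0, 0, 0, 0, 0, 0, 40], [0, 0, 0, 0, 0, 0, 40], [0, 0, 0, 0, 0, 0, 40]],
  ],
)

```text
time_s: 21.3
ee_pos: [0.4399, 0.0157, 0.1098]
eef_rot: [3.142, -0.0, 1.605]
force: [0.0, 0.9, -0.1]
grip_width: 0.0397
grip_force: 0.0
```

```bash
python3 - <<'E'
from h import *
c=optics.camera("wrist"); cv2.imwrite("pics/w6.png",c["pixels"][:,:,::-1]); print(proj(c,[[.4392,.0157,.018]]))
E
python3 go.py 439.2 15.7 13 92
```

```text
[[258.92628934 196.55521895]]
t 21.35 pos [439.8  15.7 109.7] yaw [-180.    0.   92.] w 39.6 F [ 0.7  0.6 -0.5]
turn [-0.     0.    -0.001] then shift [ 0.  -0.6 96.7]
```

View pics/w6.png

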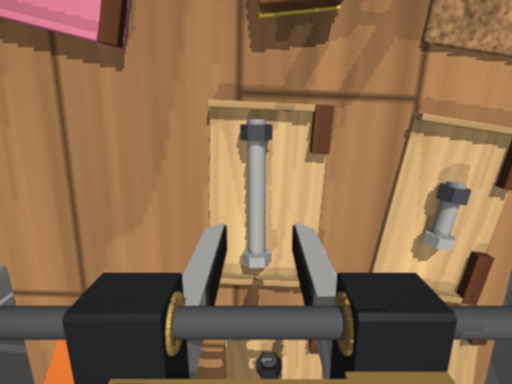

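Bolt d runs from (256,119) to (257,268), as predicted. Gripping it.

Call:
carry_out(
  plan=[
    [[0, -0.5, 20, 0, 0, 0, 40], [0, 0, 20, 0, 0, 0, 40], [0, 0, 20, 0, 0, 0, 40], [0, 0, 20, 0, 0, 0, 40], [0, 0, 17.5, 0, 0, 0, 40], [0, 0, 0, 0, 0, 0, 40], [0, 0, 0, 0, 0, 0, 40], [0, 0, 0, 0, 0, 0, 5], [0, 0, 0, 0, 0, 0, 5], [0, 0, 0, 0, 0, 0, 5], [0, 0, 0, 0, 0, 0, 5], [0, 0, 0, 0, 0, 0, 5], [0, 0, 0, 0, 0, 0, 5], [0, 0, 0, 0, 0, 0, 5], [0, 0, 0, 0, 0, 0, 5]],
  ],
)

```text
time_s: 22.6
ee_pos: [0.4389, 0.0158, 0.013]
eef_rot: [3.141, 0.0, 1.605]
force: [-1.8, 0.2, 7.8]
grip_width: 0.0148
grip_force: 45.0
```

Call:
carry_out(
  plan=[
    [[0, 0, -15, 0, 0, 0, 5], [0, 0, -20, 0, 0, 0, 5], [0, 0, -25, 0, 0, 0, 5], [0, 0, -25, 0, 0, 0, 5], [0, 0, -15, 0, 0, 0.072, 5], [0, 0, 0, 0, 0, 0.072, 5], [0, 0, 0, 0, 0, 0, 5], [0, 0, 0, 0, 0, 0, 5]],
  ],
)

```text
time_s: 23.27
ee_pos: [0.4383, 0.0158, 0.1122]
eef_rot: [-3.141, 0.0, 1.463]
force: [-0.5, -0.3, -3.2]
grip_width: 0.0147
grip_force: 45.0
```

```bash
python3 go.py 630.5 228.2 110 83.7
```

```text
t 23.27 pos [438.3  15.8 112.2] yaw [-180.     0.    83.9] w 14.7 F [-0.5 -0.3 -3.2]
turn [-0.     0.     0.003] then shift [232.2 167.8   2.2]
```

Call:
carry_out(
  plan=[
    [[11, 8, 0, 0, 0, 0.003, 5], [22, 16, 0, 0, 0, 0, 5], [22, 16, 0, 0, 0, 0, 5], [22, 16, 0, 0, 0, 0, 5], [22, 16, 0, 0, 0, 0, 5], [22, 16, 0, 0, 0, 0, 5], [22, 16, 0, 0, 0, 0, 5], [22, 16, 0, 0, 0, 0, 5], [22, 16, 0, 0, 0, 0, 5], [22, 16, 0, 0, 0, 0, 5], [22, 16, 0, 0, 0, 0, 5], [0, 0, 0, 0, 0, 0, 5], [0, 0, 0, 0, 0, 0, 5], [0, 0, 0, 0, 0, 0, 5]],
  ],
)

```text
time_s: 24.43
ee_pos: [0.6307, 0.2261, 0.1112]
eef_rot: [-3.14, 0.001, 1.46]
force: [-0.0, 0.3, -3.1]
grip_width: 0.0146
grip_force: 45.0
```

```bash
python3 go.py 630.5 228.2 14 83.7
```

```text
t 24.43 pos [630.7 226.1 111.2] yaw [-1.799e+02  1.000e-01  8.360e+01] w 14.6 F [-0.   0.3 -3.1]
turn [-0.002  0.001 -0.001] then shift [ 2.1 -0.4 97.2]
```

Call:
carry_out(
  plan=[
    [[2, -0.4, 20, 0, 0, 0, 5], [0, 0, 22, 0, 0, 0, 5], [0, 0, 22, 0, 0, 0, 5], [0, 0, 16, 0, 0, 0, 5], [0, 0, 10, 0, 0, 0, 5], [0, 0, 5, 0, 0, 0, 5], [0, 0, 2.5, 0, 0, 0, 5], [0, 0, 0, 0, 0, 0, 5], [0, 0, 0, 0, 0, 0, 5], [0, 0, 0, 0, 0, 0, 30], [0, 0, 0, 0, 0, 0, 30], [0, 0, 0, 0, 0, 0, 40], [0, 0, 0, 0, 0, 0, 40], [0, 0, 0, 0, 0, 0, 40], [0, 0, 0, 0, 0, 0, 40], [0, 0, -20, 0, 0, 0, 40], [0, 0, -25, 0, 0, 0, 40], [0, 0, -30, 0, 0, 0, 40], [0, 0, -25, 0, 0, 0, 40], [0, 0, 0, 0, 0, 0, 40]],
  ],
)

```text
time_s: 26.1
ee_pos: [0.6332, 0.2292, 0.121]
eef_rot: [3.134, -0.003, 1.458]
force: [0.6, 0.4, 0.7]
grip_width: 0.04
grip_force: 0.0
```

```bash
python3 - <<'E'
from h import *
c=optics.camera("wrist"); cv2.imwrite("pics/w7.png",c["pixels"][:,:,::-1]); print(proj(c,[[.6305,.2282,.018]]))
E
python3 go.py 628.4 -209.1 110 97.2
```

```text
[[255.97758036 194.90145779]]
t 26.15 pos [632.4 228.9 118. ] yaw [ 1.797e+02 -1.000e-01  8.360e+01] w 40.2 F [-0.1  0.2 -0.3]
turn [ 0.005 -0.002 -0.238] then shift [-434.1  -58.8    8. ]
```

View pics/w7.png

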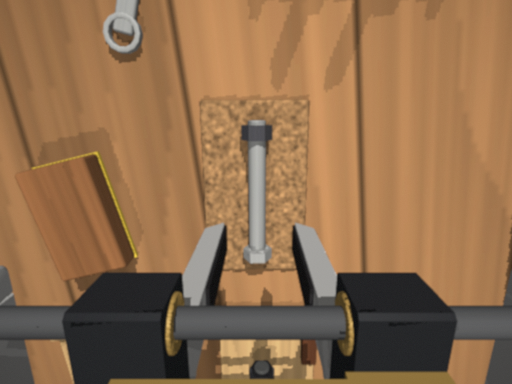

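Bolt d lies on the mat from (257,121) to (257,264). Next is bolt b from tray d.

Call:
carry_out(
  plan=[
    [[0, 0, 0, 0, 0, -0.079, 40], [0, 0, 0, 0, 0, -0.079, 40], [0, 0, 0, 0, 0, -0.079, 40], [-14, -2, 0, 0, 0, 0, 40], [-30, -4, 0.5, 0, 0, 0, 40], [-30, -4, 0.5, 0, 0, 0, 40], [-30, -4, 0.5, 0, 0, 0, 40], [-30, -4, 0.5, 0, 0, 0, 40], [-30, -4, 0.5, 0, 0, 0, 40], [-30, -4, 0.5, 0, 0, 0, 40], [-30, -4, 0.5, 0, 0, 0, 40], [-30, -4, 0.5, 0, 0, 0, 40], [-30, -4, 0.5, 0, 0, 0, 40], [-30, -4, 0.5, 0, 0, 0, 40], [-30, -4, 0.5, 0, 0, 0, 40], [-30, -4, 0.5, 0, 0, 0, 40], [-30, -4, 0, 0, 0, 0, 40], [-30, -4, 0, 0, 0, 0, 40], [0, 0, 0, 0, 0, 0, 40], [0, 0, 0, 0, 0, 0, 40]],
  ],
)

```text
time_s: 27.82
ee_pos: [0.6264, -0.2111, 0.1078]
eef_rot: [-3.14, -0.001, 1.69]
force: [-0.1, 0.7, -0.9]
grip_width: 0.0403
grip_force: 0.0
```

```bash
python3 - <<'E'
from h import *
c=optics.camera("wrist"); cv2.imwrite("pics/w8.png",c["pixels"][:,:,::-1]); print(proj(c,[[.6284,-.2091,.018]]))
E
python3 go.py 628.4 -209.1 13 97.2
```

```text
[[262.33532237 195.38627207]]
t 27.87 pos [ 626.8 -209.8  108. ] yaw [-179.9   -0.    97. ] w 40.4 F [-0.1  0.2  0.5]
turn [-0.001 -0.001 -0.004] then shift [ 0.4  1.7 95. ]
```

View pics/w8.png

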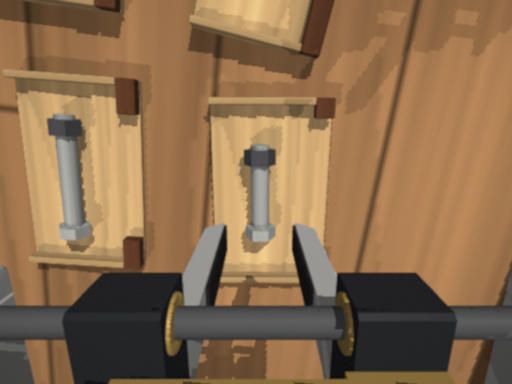

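Bolt b runs from (260,144) to (260,242), matching the prediction. Gripping it.

Call:
carry_out(
  plan=[
    [[0.4, 1, 20, 0, 0, 0, 40], [0, 0, 20, 0, 0, 0, 40], [0, 0, 20, 0, 0, 0, 40], [0, 0, 20, 0, 0, 0, 40], [0, 0, 16, 0, 0, 0, 40], [0, 0, 0, 0, 0, 0, 40], [0, 0, 0, 0, 0, 0, 40], [0, 0, 0, 0, 0, 0, 5], [0, 0, 0, 0, 0, 0, 5], [0, 0, 0, 0, 0, 0, 5], [0, 0, 0, 0, 0, 0, 5], [0, 0, 0, 0, 0, 0, 5], [0, 0, 0, 0, 0, 0, 5], [0, 0, 0, 0, 0, 0, 5], [0, 0, 0, 0, 0, 0, 5]],
  ],
)

```text
time_s: 29.12
ee_pos: [0.6288, -0.2089, 0.0137]
eef_rot: [3.141, 0.0, 1.695]
force: [-0.6, 1.4, 6.5]
grip_width: 0.0153
grip_force: 45.0
```

Call:
carry_out(
  plan=[
    [[0, 0, -15, 0, 0, 0, 5], [0, 0, -20, 0, 0, 0, 5], [0, 0, -25, 0, 0, 0, 5], [0, 0, -25, 0, 0, 0, 5], [0, 0, -15, 0, 0, 0.067, 5], [0, 0, 0, 0, 0, 0.067, 5], [0, 0, 0, 0, 0, 0, 5], [0, 0, 0, 0, 0, 0, 5]],
  ],
)

```text
time_s: 29.78
ee_pos: [0.6282, -0.2087, 0.1124]
eef_rot: [-3.141, -0.0, 1.563]
force: [-0.1, 0.4, -1.7]
grip_width: 0.0151
grip_force: 45.0
```

```bash
python3 go.py 439.1 9.8 110 89.4
```

```text
t 29.78 pos [ 628.2 -208.7  112.4] yaw [-180.    -0.    89.6] w 15.1 F [-0.1  0.4 -1.7]
turn [-0.001 -0.     0.003] then shift [ 216.5 -191.4    2.4]
```

Call:
carry_out(
  plan=[
    [[10, -9, 0, 0, 0, 0.003, 5], [20, -18, 0, 0, 0, 0, 5], [20, -18, 0, 0, 0, 0, 5], [20, -18, 0, 0, 0, 0, 5], [20, -18, 0, 0, 0, 0, 5], [20, -18, 0, 0, 0, 0, 5], [20, -18, 0, 0, 0, 0, 5], [20, -18, 0, 0, 0, 0, 5], [20, -18, 0, 0, 0, 0, 5], [20, -18, 0, 0, 0, 0, 5], [20, -18, 0, 0, 0, 0, 5], [6.5, -2.5, 0, 0, 0, 0, 5], [0, 0, 0, 0, 0, 0, 5], [0, 0, 0, 0, 0, 0, 5], [0, 0, 0, 0, 0, 0, 5]],
  ],
)

```text
time_s: 31.03
ee_pos: [0.4402, 0.0095, 0.1128]
eef_rot: [-3.141, 0.0, 1.559]
force: [-0.4, -0.6, -1.5]
grip_width: 0.0147
grip_force: 45.0
```

```bash
python3 go.py 439.1 9.8 14.5 89.4
```

```text
t 31.03 pos [440.2   9.5 112.8] yaw [-180.     0.    89.3] w 14.7 F [-0.4 -0.6 -1.5]
turn [-0.     0.    -0.002] then shift [ 0.3 -1.1 98.3]
```

Call:
carry_out(
  plan=[
    [[0.3, -1, 20, 0, 0, 0, 5], [0, 0, 22, 0, 0, 0, 5], [0, 0, 22, 0, 0, 0, 5], [0, 0, 16, 0, 0, 0, 5], [0, 0, 10, 0, 0, 0, 5], [0, 0, 6, 0, 0, 0, 5], [0, 0, 2.5, 0, 0, 0, 5], [0, 0, 0, 0, 0, 0, 5], [0, 0, 0, 0, 0, 0, 5], [0, 0, 0, 0, 0, 0, 30], [0, 0, 0, 0, 0, 0, 30], [0, 0, 0, 0, 0, 0, 40], [0, 0, 0, 0, 0, 0, 40], [0, 0, 0, 0, 0, 0, 40], [0, 0, 0, 0, 0, 0, 40], [0, 0, -20, 0, 0, 0, 40], [0, 0, -25, 0, 0, 0, 40], [0, 0, -30, 0, 0, 0, 40], [0, 0, -25, 0, 0, 0.05, 40], [0, 0, 0, 0, 0, 0.05, 40]],
  ],
)

```text
time_s: 32.7
ee_pos: [0.4407, 0.0103, 0.1189]
eef_rot: [3.135, -0.0, 1.456]
force: [0.8, 0.2, 0.2]
grip_width: 0.04
grip_force: 0.0
```

```bash
python3 go.py 630.5 228.2 110 83.7
```

```text
t 32.7 pos [440.7  10.3 118.9] yaw [179.6  -0.   83.4] w 40.0 F [0.8 0.2 0.2]
turn [ 0.007 -0.    -0.005] then shift [237.4 164.8   8.9]
```

Call:
carry_out(
  plan=[
    [[11, 8, 0, 0, 0, -0.005, 40], [22, 15, 0, 0, 0, 0, 40], [22, 15, 0, 0, 0, 0, 40], [22, 15, 0, 0, 0, 0, 40], [22, 15, 0, 0, 0, 0, 40], [22, 15, 1, 0, 0, 0, 40], [22, 15, 1, 0, 0, 0, 40], [22, 15, 1, 0, 0, 0, 40], [22, 15, 1, 0, 0, 0, 40], [22, 15, 1, 0, 0, 0, 40], [22, 15, 1, 0, 0, 0, 40], [6.5, 7.5, 0, 0, 0, 0, 40], [0, 0, 0, 0, 0, 0, 40], [0, 0, 0, 0, 0, 0, 40], [0, 0, 0, 0, 0, 0, 40]],
  ],
)

```text
time_s: 33.95
ee_pos: [0.6281, 0.2285, 0.1077]
eef_rot: [-3.14, 0.001, 1.464]
force: [0.6, 0.1, -0.0]
grip_width: 0.04
grip_force: 0.0
```

```bash
python3 go.py 630.5 228.2 13 83.7
```

```text
t 33.95 pos [628.1 228.5 107.7] yaw [-179.9    0.    83.9] w 40.0 F [ 0.6  0.1 -0. ]
turn [-0.001  0.001  0.003] then shift [-0.   2.4 94.7]
```

Call:
carry_out(
  plan=[
    [[0, 2, 20, 0, 0, 0.003, 40], [0, 0, 20, 0, 0, 0, 40], [0, 0, 20, 0, 0, 0, 40], [0, 0, 20, 0, 0, 0, 40], [0, 0, 16, 0, 0, 0, 40], [0, 0, 0, 0, 0, 0, 40], [0, 0, 0, 0, 0, 0, 40], [0, 0, 0, 0, 0, 0, 5], [0, 0, 0, 0, 0, 0, 5], [0, 0, 0, 0, 0, 0, 5], [0, 0, 0, 0, 0, 0, 5], [0, 0, 0, 0, 0, 0, 5], [0, 0, 0, 0, 0, 0, 5], [0, 0, 0, 0, 0, 0, 5], [0, 0, 0, 0, 0, 0, 5]],
  ],
)

```text
time_s: 35.2
ee_pos: [0.6311, 0.2286, 0.0133]
eef_rot: [3.141, -0.0, 1.46]
force: [-0.7, -1.2, 5.8]
grip_width: 0.0148
grip_force: 45.0
```

Call:
carry_out(
  plan=[
    [[0, 0, -15, 0, 0, 0, 5], [0, 0, -20, 0, 0, 0, 5], [0, 0, -25, 0, 0, 0, 5], [0, 0, -25, 0, 0, 0, 5], [0, 0, -15, 0, 0, -0.074, 5], [0, 0, 0, 0, 0, -0.074, 5], [0, 0, 0, 0, 0, -0.073, 5], [0, 0, 0, 0, 0, 0, 5], [0, 0, 0, 0, 0, 0, 5]],
  ],
)

```text
time_s: 35.95
ee_pos: [0.6306, 0.2285, 0.1128]
eef_rot: [-3.141, 0.0, 1.679]
force: [-0.4, 0.2, -2.3]
grip_width: 0.0149
grip_force: 45.0
```

```bash
python3 go.py 628.4 -211.7 110 96.4
```

```text
t 35.95 pos [630.6 228.5 112.8] yaw [-180.     0.    96.2] w 14.9 F [-0.4  0.2 -2.3]
turn [-0.     0.    -0.003] then shift [-437.2  -51.3    2.8]
```

Call:
carry_out(
  plan=[
    [[-14, -2, 0, 0, 0, -0.003, 5], [-27, -3, 0, 0, 0, 0, 5], [-27, -3, 0, 0, 0, 0, 5], [-27, -3, 0, 0, 0, 0, 5], [-27, -3, 0, 0, 0, 0, 5], [-27, -3, 0, 0, 0, 0, 5], [-27, -3, 0, 0, 0, 0, 5], [-27, -3, 0, 0, 0, 0, 5], [-27, -3, 0, 0, 0, 0, 5], [-27, -3, 0, 0, 0, 0, 5], [-27, -3, 0, 0, 0, 0, 5], [-27, -3, 0, 0, 0, 0, 5], [-27, -3, 0, 0, 0, 0, 5], [-27, -3, 0, 0, 0, 0, 5], [-27, -3, 0, 0, 0, 0, 5], [-27, -3, 0, 0, 0, 0, 5], [-18, -4, 0, 0, 0, 0, 5], [0, 0, 0, 0, 0, 0, 5], [0, 0, 0, 0, 0, 0, 5], [0, 0, 0, 0, 0, 0, 5]],
  ],
)

```text
time_s: 37.62
ee_pos: [0.6293, -0.2111, 0.1124]
eef_rot: [-3.141, -0.0, 1.683]
force: [0.1, -0.3, -1.7]
grip_width: 0.0149
grip_force: 45.0
```

```bash
python3 go.py 628.4 -211.7 14 96.4
```

```text
t 37.62 pos [ 629.3 -211.1  112.4] yaw [-180.    -0.    96.4] w 14.9 F [ 0.1 -0.3 -1.7]
turn [-0.    -0.     0.001] then shift [-0.5 -1.  98.4]
```

Call:
carry_out(
  plan=[
    [[-0.5, -1, 20, 0, 0, 0, 5], [0, 0, 22, 0, 0, 0, 5], [0, 0, 22, 0, 0, 0, 5], [0, 0, 16, 0, 0, 0, 5], [0, 0, 10, 0, 0, 0, 5], [0, 0, 6, 0, 0, 0, 5], [0, 0, 2.5, 0, 0, 0, 5], [0, 0, 0, 0, 0, 0, 5], [0, 0, 0, 0, 0, 0, 5], [0, 0, 0, 0, 0, 0, 30], [0, 0, 0, 0, 0, 0, 30], [0, 0, 0, 0, 0, 0, 40], [0, 0, 0, 0, 0, 0, 40], [0, 0, 0, 0, 0, 0, 40], [0, 0, 0, 0, 0, 0, 40], [0, 0, -20, 0, 0, 0, 40], [0, 0, -25, 0, 0, 0, 40], [0, 0, -30, 0, 0, 0, 40], [0, 0, -30, 0, 0, 0, 40], [0, 0, -30, 0, 0, 0, 40]],
  ],
)

```text
time_s: 39.28
ee_pos: [0.6284, -0.212, 0.1504]
eef_rot: [-3.141, -0.0, 1.684]
force: [-1.1, -0.6, 0.0]
grip_width: 0.0399
grip_force: 0.0
```

Call:
carry_out(
  plan=[
    [[-20, -20, -20, 0, 0, 0, 40], [-25, -25, -10, 0, 0, 0, 40], [-25, -25, 0, 0, 0, 0, 40], [-25, -25, 0, 0, 0, 0, 40], [-25, -25, 0, 0, 0, 0, 40], [-25, -25, 0, 0, 0, 0, 40], [-25, -25, 0, 0, 0, 0, 40], [-25, -25, 0, 0, 0, 0, 40], [-25, -25, 0, 0, 0, 0, 40], [-25, -25, 0, 0, 0, 0, 40], [0, 0, 0, 0, 0, 0, 40], [0, 0, 0, 0, 0, 0, 40], [0, 0, 0, 0, 0, 0, 40]],
  ],
)

```text
time_s: 40.37
ee_pos: [0.4131, -0.4829, 0.1789]
eef_rot: [3.141, -0.0, 1.684]
force: [-0.1, 0.3, 0.1]
grip_width: 0.04
grip_force: 0.0
```

```bash
sed -i "s/(.6284,-.2109,6.4)/(.6284,-.2117,6.4)/;s/(.4583,-.2127,2.86)/(.4583,-.2142,2.86)/;s/(.4391,.0102/(.4391,.0098/;s/ov1/ov2/" ov.py; sed -i "s/{'c':.*}.items/{'aTL':(225,85,300,130),'dTR':(325,80,405,125),'bBL':(218,175,300,210),'cBR':(330,165,410,205)}.items/" ov.py; python3 ov.py
```

```text
aTL mid [612.6   3.2] th -7.2 len 61.5
dTR mid [ 630.9 -213.6] th 6.7 len 139.7
bBL mid [440.6  10.8] th -1.3 len 84.4
cBR mid [ 460.4 -215.7] th 3.3 len 114.6
mat [[0.689 0.31 ]
 [0.67  0.138]
 [0.572 0.147]
 [0.591 0.317]] [0.63052096 0.22815243]
```

View pics/ov2.png

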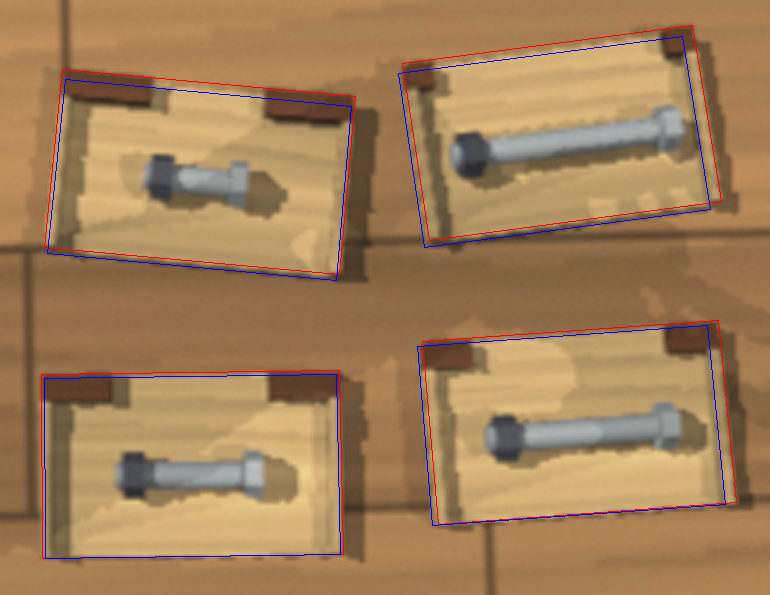

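The final top view shows every bolt in its own tray, within about 3 mm of the middle, aligned to about 1° and lying flat. The arm is clear of everything and the run took 40 s, so I'm handing in.

```bash
python3 -c "
from station import ctrl
print(ctrl.hand_in())"
```

```text
the job is handed in; nothing more can be done
None
```

I swapped all four bolts into their matching trays and handed the job in at about 40 s; the last picture showed each one flat, lengthways and within about 3 mm of its tray's middle, and the arm never went near the sanding block.

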